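Put the stray jars, bottle and marker back in their trays

TASK

Three steel trays on the bench each already hold one kind of thing: a specimen jar, a dropping bottle or a marker pen. Put the two stray jars, the stray bottle and the stray marker from the bench into the tray that holds their own kind, jars and bottle standing upright on the tray floor and the marker lying flat on it, clear of the walls. Set everything down without dropping it or knocking anything over, and leave what is already in the trays upright or flat in its tray.

Things in the scene. Friction and masses are not known exactly. Their poses are not given: they have to be found in the camera images.
- jar_tray: fixed open steel tray 148 (own x) x 198 (own y) x 18 mm high; walls and floor 4 mm, inside 140 x 190 mm, floor 4 mm above the bench. Origin: centre of underside, z up, yaw within 0.12 rad of world. The three trays are alike and change places; this is the one that holds a jar, which stands near the +y end (own y about 60 mm): room for two more in a row along y.
- bottle_tray: fixed open steel tray 148 (own x) x 198 (own y) x 18 mm high; walls and floor 4 mm, inside 140 x 190 mm, floor 4 mm above the bench. Origin: centre of underside, z up, yaw within 0.12 rad of world. The three trays are alike and change places; this is the one that holds a dropping bottle, standing near the lengthwise centre line, anywhere from own y -60 to +60 mm.
- marker_tray: fixed open steel tray 148 (own x) x 198 (own y) x 18 mm high; walls and floor 4 mm, inside 140 x 190 mm, floor 4 mm above the bench. Origin: centre of underside, z up, yaw within 0.12 rad of world. The three trays are alike and change places; this is the one that holds a marker, lying along y at about own x +38 mm (far side).
- tray_jar: specimen jar with a white screw lid, upright: body 47 mm diameter, lid 52 mm diameter from 50 to 62 mm height, total 62 mm; about 35 g. Take it round the lid or body from above. Origin: centre of its underside, z up. Loose; stands in jar_tray from the start and stays there.
- tray_bottle: dropping bottle, dark red, upright: round body 42 mm diameter, straight from the foot to at least 55 mm height, then a shoulder, a black collar and a slim rubber bulb, total 99 mm high; about 80 g. Origin: centre of its underside, z up. Loose; stands in bottle_tray from the start and stays there.
- tray_marker: marker pen lying flat: about 135 mm long along its own y, 17 mm across its own x, 16 mm high; origin: middle of its length on its underside (8 mm below the axis); round, but it does not roll by itself; about 15 g. Loose; lies in marker_tray from the start and stays there.
- stray_jar_1: specimen jar with a white screw lid, upright: body 47 mm diameter, lid 52 mm diameter from 50 to 62 mm height, total 62 mm; about 35 g. Take it round the lid or body from above. Origin: centre of its underside, z up. Stands loose on the bench in front of the trays; belongs in jar_tray.
- stray_jar_2: specimen jar with a white screw lid, upright: body 47 mm diameter, lid 52 mm diameter from 50 to 62 mm height, total 62 mm; about 35 g. Take it round the lid or body from above. Origin: centre of its underside, z up. The twin of stray_jar_1, also loose on the bench; belongs in jar_tray.
- stray_bottle: dropping bottle, dark red, upright: round body 42 mm diameter, straight from the foot to at least 55 mm height, then a shoulder, a black collar and a slim rubber bulb, total 99 mm high; about 80 g. Origin: centre of its underside, z up. Stands loose on the bench in front of the trays; belongs in bottle_tray.
- stray_marker: marker pen lying flat: about 135 mm long along its own y, 17 mm across its own x, 16 mm high; origin: middle of its length on its underside (8 mm below the axis); round, but it does not roll by itself; about 15 g. Lies loose on the bench in front of the trays, its length within about 0.5 rad of world y; belongs in marker_tray.
Not all that is in view belongs to the job. Leave any red look-alike of the stray_jar_2 alone.

How it is judged:
At the end, for the whole second after the job is handed in: All seven things rest released in the tray of their kind, feet or middles inside the walls: jars and bottles upright (0.12 rad) with the underside under 9 mm above the bench, markers flat on the floor (0.06 rad of level). Those there at the start are still in theirs (x of stray_jar_1 in the frame of jar_tray between -0.052 and 0.052 m and y of stray_jar_1 in the frame of jar_tray between -0.077 and 0.077 m and z of each of stray_jar_1, stray_jar_2, tray_jar in the frame of jar_tray below 0.009 m and angle between each of stray_jar_1, stray_jar_2, tray_jar, stray_bottle, tray_bottle's own z axis and vertical below 0.12 rad and linear speed of each of stray_jar_1, stray_jar_2, tray_jar, stray_bottle, tray_bottle, stray_marker, tray_marker below 0.02 m/s and angular speed of each of stray_jar_1, stray_jar_2, tray_jar, stray_bottle, tray_bottle, stray_marker, tray_marker below 0.3 rad/s and x of stray_jar_2 in the frame of jar_tray between -0.052 and 0.052 m and y of stray_jar_2 in the frame of jar_tray between -0.077 and 0.077 m and x of tray_jar in the frame of jar_tray between -0.052 and 0.052 m and y of tray_jar in the frame of jar_tray between -0.077 and 0.077 m and x of stray_bottle in the frame of bottle_tray between -0.053 and 0.053 m and y of stray_bottle in the frame of bottle_tray between -0.078 and 0.078 m and z of each of stray_bottle, tray_bottle in the frame of bottle_tray below 0.009 m and x of tray_bottle in the frame of bottle_tray between -0.053 and 0.053 m and y of tray_bottle in the frame of bottle_tray between -0.078 and 0.078 m and x of stray_marker in the frame of marker_tray between -0.068 and 0.068 m and y of stray_marker in the frame of marker_tray between -0.088 and 0.088 m and z of each of stray_marker, tray_marker in the frame of marker_tray below 0.024 m and angle between stray_marker's own y axis and vertical between 1.51 and 1.63 rad and x of tray_marker in the frame of marker_tray between -0.068 and 0.068 m and y of tray_marker in the frame of marker_tray between -0.088 and 0.088 m and angle between tray_marker's own y axis and vertical between 1.51 and 1.63 rad); the robot touches nothing.
It fails at once if a stray thing is dropped: more than 5 cm above the bench with no finger touching it ((height (world z) of stray_jar_1 above 0.05 m and contact force between stray_jar_1 and the fingers below 0.01 N) or (height (world z) of stray_jar_2 above 0.05 m and contact force between stray_jar_2 and the fingers below 0.01 N) or (height (world z) of stray_bottle above 0.05 m and contact force between stray_bottle and the fingers below 0.01 N) or (height (world z) of stray_marker above 0.057 m and contact force between stray_marker and the fingers below 0.01 N)).
It fails at once if a jar or bottle is knocked over (angle between any of tray_jar, tray_bottle, stray_jar_1, stray_jar_2, stray_bottle's own z axis and vertical above 0.8 rad).
It also fails if it takes over 115 s, if anything falls off the work surface, if the arm or the gripper's body presses on something with over 40 N, if the wrist force passes 120 N, or if a joint passes its speed limit or range.

ROBOT

A 7-joint arm with a two-finger parallel gripper is mounted at the origin on a cart in front of the work surface, level with it; the furniture and walls round the work are solid. World frame = base frame: x ahead of the robot, y to its left, z up, the work surface at z = 0. Lengths are in m, angles in rad, forces in N, time in s.
With the tool pointing down it reaches from about 0.425 to 0.925 m from the base axis. Payload 6.8 kg.
Tool frame: the origin (TCP) lies midway between the tips of the shut fingers; the grasp point (between the pads) lies 19 mm behind it; z points along the fingers, y is the line along which they close (so a half turn about z gives the same grasp; the last joint's range is limited). The gripper opens to 85 mm and grips with 20 to 120 N. Pads are 22 mm wide; open, the fingers measure 114 mm over their backs; the gripper's body (76 mm by 85 mm) begins 54 mm behind the grasp point. The pads swing forward as they close: fully open they stand 13 mm farther back than shut.
Start: joints at [1.145, 0.477, 0.022, 1.555, -0.011, 1.109, -0.083], TCP at [0.211, -0.641, 0.231] pointing down, gripper open.
Joint ranges: [-2.96, 2.96], [-0.34, 2.1], [-1.41, 1.46], [0.24, 2.44], [-1.37, 4.51], [0.17, 1.92], [-2.96, 2.96]. Speed limits (rad/s): [2.39, 2.39, 3.14, 3.14, 3.14, 3.14, 3.14].

INTERFACE

Orientations are given as a unit quaternion [w, x, y, z].
In Python, from station import bot, imaging gives the robot as it stands.
- The arm moves only by the tool move_arm, never from a script. Its argument "commands" is a list that holds one entry, the list of rows, each a list of 7 numbers: the shift along the tool's x, y, z in m, then the turn, a rotation vector about the tool's x, y, z in degrees, then the finger opening in m, from 0 to 0.0854. In form: [[[x, y, z, rx, ry, rz, grip], ...]]. A call has 1 to 20 rows; each row shifts and turns the commanded pose from where the row before left it, along the tool's axes as they then stand; what a row does not reach is not made up. A row lasts 1/8 s, in which the tool goes at most 62.5 mm and 10.7 degrees, less where a joint would pass 70% of its speed; a pose out of reach is approached as far as the arm can. A call is refused whole if a number of a shift passes 0.0625 or a number of a turn 10.7, either way. A call with a gripper value outside its range is refused whole. The fingers move at their own pace and stop on an object; "squeeze" is the grip in N (left out, the last holds). Time passes only in rows, so rows that do not move let the fingers close. It gives the time, the measured TCP pose, the force, the opening and the grip force at its end, in the units of the state.
- bot.get_obs(): the state, without advancing time (a new reading comes with each control period).
- imaging.read_camera(name): name is "scene" or "top" or "wrist"; returns the picture (480x640x3 uint8, red, green, blue); there is no depth.
- imaging.calibration(name): a dict with "intrinsics" (3x3 intrinsics, pixels), "extrinsics" (4x4, takes a point from camera to world coordinates); the wrist camera has in their place "mount" (4x4, takes a point from camera to tool coordinates, whose origin is the TCP and whose axes are the flange's). Camera axes: x right, y down, z forward; pixel columns grow to the right and rows downward; lengths in m; the calibration is good to about 2 mm. A picture is of the moment at which its call begins: read the wrist's pose just before it. calibration takes no time and is no camera call.
- bot.hand_in(): hands the job in; it is judged then, once.
The state is a dict: "t": time; "q": joint angles; "joint_vel": joint speeds; "joint_torque": joint torques, N m; "eef_pos": TCP position; "tool_rot": TCP orientation; "contact_force": force on the tool from outside, world axes, zero at the start; "torque": the same for the moment, N m; "gripper_width": opening from 0.0 (shut) to 1.0 (fully open); "grasp_force": force on a finger pad.
Only numpy, scipy, OpenCV 4.12 (cv2) and the standard library are available. Lean on these libraries where they do the work, as an engineer would, in place of code of your own. Each camera call takes 0.05 s, during which the arm holds its last target. There are 200 camera calls.

## Working session

There is one attempt and no reset: what is moved stays moved. The work goes in short steps, Python scripts to look and compute and a tool call to move; the robot and the scene stay as the last step left them, time stands still between calls to the robot, and variables do not carry over. Pictures are saved under pics/ and viewed, at most 14 in all, crops included, and the job is handed in when it is done.

Besides the shell and the picture viewer there is one more tool, called after "Request:" by a JSON object that holds its "fn" and its "kwargs". move_arm: Moves the arm, as the interface text tells. Its arguments: {"type":"object","properties":{"commands":{"type":"array","items":{"type":"array","items":{"type":"array","items":{"type":"number"}}}},"squeeze":{"type":"number"}},"required":["commands"]}

```bash
ls; mkdir -p pics; python3 - <<'E'
from station import bot, imaging
import cv2,numpy as np
np.set_printoptions(precision=4,suppress=True)
for n in("scene","top"):
    im=imaging.read_camera(n); cv2.imwrite(f"pics/{n}0.png",im[:,:,::-1]); c=imaging.calibration(n); print(n,c["intrinsics"],c["extrinsics"])
print(imaging.calibration("wrist")); print(bot.get_obs())
E
```

```text
pics
scene [[565.3582   0.     313.825 ]
 [  0.     565.3582 235.3534]
 [  0.       0.       1.    ]] [[-0.9048 -0.288   0.3136  0.0991]
 [-0.4257  0.6245 -0.6549  0.8825]
 [-0.0072 -0.726  -0.6876  0.9898]
 [ 0.      0.      0.      1.    ]]
top [[434.2826   0.     322.9517]
 [  0.     434.2826 242.5047]
 [  0.       0.       1.    ]] [[ 0.0158 -0.9985  0.0521  0.467 ]
 [-0.9999 -0.0161 -0.0052 -0.0039]
 [ 0.006  -0.052  -0.9986  0.973 ]
 [ 0.      0.      0.      1.    ]]
{'intrinsics': array([[420.9052,   0.    , 326.0329],
       [  0.    , 420.9052, 233.8369],
       [  0.    ,   0.    ,   1.    ]]), 'mount': array([[ 0.0008, -0.9556, -0.2946,  0.0752],
       [ 1.    ,  0.0005,  0.001 ,  0.0002],
       [-0.0008, -0.2946,  0.9556, -0.1423],
       [ 0.    ,  0.    ,  0.    ,  1.    ]])}
{'t': 0.1, 'q': array([ 1.1449,  0.4777,  0.0224,  1.5563, -0.0115,  1.1093, -0.0831]), 'joint_vel': array([-0.001 , -0.0015, -0.0004, -0.0022, -0.0014, -0.0011, -0.0005]), 'joint_torque': array([  0.0043, -59.7757,   1.6141, -28.1953,   0.0128,   0.0051,
         0.    ]), 'eef_pos': array([ 0.2108, -0.6407,  0.2304]), 'tool_rot': array([-0.0008,  0.9874,  0.1582, -0.0002]), 'contact_force': array([0.4208, 0.0004, 0.0296]), 'torque': array([-0.0274, -0.0026,  0.0038]), 'grasp_force': 0.0, 'gripper_width': 0.9981912234602189}
```

View pics/top0.png

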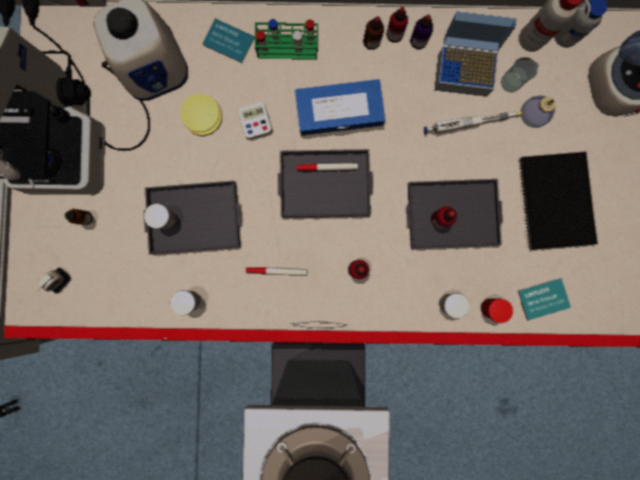

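View pics/scene0.png

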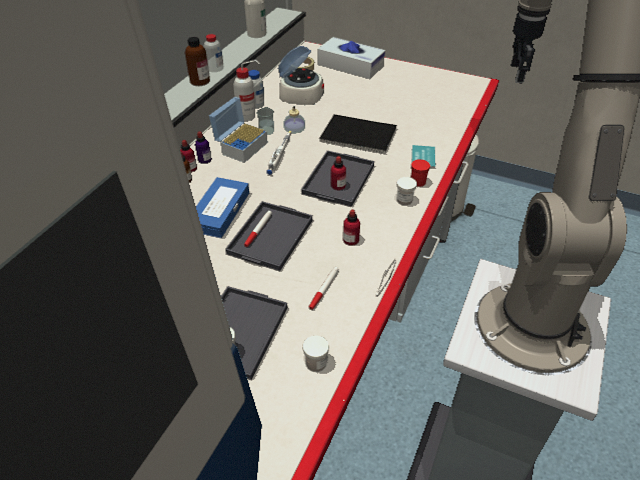

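The top view shows the trays from left to right: jar tray (193,217), marker tray (325,184), bottle tray (454,214). The strays are jars at (184,302) and (456,306), the bottle at (359,269) and the marker at (277,271). The red look-alike is at (499,311).

```bash
cat > h.py <<'E'
from station import bot, imaging
import cv2,numpy as np
from scipy.spatial.transform import Rotation as R
np.set_printoptions(precision=4,suppress=True)
def rq(q): return R.from_quat(np.r_[q[1:],q[0]])
def cam(n,save=None):
    o=bot.get_obs(); im=imaging.read_camera(n); c=imaging.calibration(n)
    if n=="wrist":
        T=np.eye(4);T[:3,:3]=rq(o["tool_rot"]).as_matrix();T[:3,3]=o["eef_pos"];T=T@c["mount"]
    else: T=c["extrinsics"]
    if save: cv2.imwrite(f"pics/{save}.png",im[:,:,::-1])
    return im,c["intrinsics"],T
def pt(uv,K,T,z):
    uv=np.atleast_2d(np.asarray(uv,float)); d=np.c_[uv,np.ones(len(uv))]@np.linalg.inv(K).T@T[:3,:3].T
    return T[:3,3]+d*((z-T[2,3])/d[:,2])[:,None]
def px(p,K,T):
    c=(np.atleast_2d(p)-T[:3,3])@T[:3,:3]@K.T; return c[:,:2]/c[:,2:]
def blobs(m,lo,hi):
    cs,_=cv2.findContours(m.astype(np.uint8),cv2.RETR_EXTERNAL,cv2.CHAIN_APPROX_NONE)
    return [c for c in cs if lo<cv2.contourArea(c)<hi]
E
python3 - <<'E'
from h import *
im,K,T=cam("top"); hsv=cv2.cvtColor(im,cv2.COLOR_RGB2HSV)
for u,v in [(157,216),(184,302),(456,306),(359,269),(445,216),(290,271),(225,205),(350,205),(240,280),(265,271),(345,167)]: print((u,v),im[v,u],hsv[v,u])
m=(hsv[...,2]<110)&(hsv[...,1]<90)
m=cv2.morphologyEx(m.astype(np.uint8),cv2.MORPH_CLOSE,np.ones((5,5)))
for c in blobs(m,3000,9000):
    r=cv2.minAreaRect(c); b=pt(cv2.boxPoints(r),K,T,0.018); print("dark",r,b[:,:2].mean(0),np.linalg.norm(b-np.roll(b,1,0),axis=1), [np.arctan2(*(b[i]-b[i-1])[[1,0]]) for i in range(4)])
w=(hsv[...,1]<40)&(hsv[...,2]>150)
for c in blobs(w,200,1500):
    (u,v),r=cv2.minEnclosingCircle(c); print("white",u,v,r,cv2.contourArea(c),pt((u,v),K,T,.062))
red=((hsv[...,0]<10)|(hsv[...,0]>168))&(hsv[...,1]>120)
for c in blobs(red,30,1500):
    (u,v),r=cv2.minEnclosingCircle(c); print("red",u,v,r,cv2.contourArea(c),pt((u,v),K,T,.008)[0,:2],pt((u,v),K,T,.03)[0,:2])
E
```

```text
(157, 216) [180 179 184] [126   7 184]
(184, 302) [181 179 185] [130   8 185]
(456, 306) [182 179 176] [ 15   8 182]
(359, 269) [103  24  22] [  1 201 103]
(445, 216) [20 13 14] [176  89  20]
(290, 271) [182 176 164] [ 20  25 182]
(225, 205) [71 66 67] [174  18  71]
(350, 205) [68 62 64] [170  23  68]
(240, 280) [177 158 144] [ 13  48 177]
(265, 271) [166  77  73] [  1 143 166]
(345, 167) [171 160 143] [ 18  42 171]
dark ((316.5, 451.5), (55.0, 105.0), 90.0) [ 0.0673 -0.0022] [0.1153 0.2263 0.1155 0.2248] [np.float64(0.022842413022214108), np.float64(-1.5571591004807905), np.float64(-3.1313146153472933), np.float64(1.5837060398317082)]
dark ((192.7882080078125, 217.7470703125), (68.18318939208984, 97.17447662353516), 85.60128784179688) [0.5672 0.2788] [0.151  0.2145 0.1513 0.2128] [np.float64(0.11324940212114791), np.float64(-1.4762195719110085), np.float64(-3.0397666829101158), np.float64(1.6637877765082887)]
dark ((453.94244384765625, 214.06231689453125), (67.98564147949219, 95.72345733642578), 87.70938873291016) [ 0.5849 -0.2979] [0.151  0.2133 0.1513 0.2116] [np.float64(0.0456845
[... 2104 characters left out ...]
24]
red 306.20001220703125 167.0 10.248991012573242 119.0 [0.6865 0.0314] [0.6815 0.0306]
red 260.0 35.75 5.6181511878967285 67.5 [0.987 0.142] [0.9751 0.1387]
red 309.5 25.0 5.2202534675598145 59.0 [1.0143 0.0297] [1.0018 0.0289]
red 546.0 26.5 12.816105842590332 143.5 [ 1.0212 -0.5122] [ 1.0086 -0.5006]
red 371.5 29.0 13.647443771362305 227.5 [ 1.0076 -0.1121] [ 0.9953 -0.1097]
red 426.5 19.0 4.272101879119873 36.0 [ 1.0336 -0.2379] [ 1.0207 -0.2326]
red 398.2441711425781 20.26744270324707 13.788909912109375 264.5 [ 1.0294 -0.1732] [ 1.0165 -0.1693]
red 571.0 0.5 11.011457443237305 132.0 [ 1.0838 -0.5705] [ 1.0697 -0.5576]
red 81.0 2.0 5.385264873504639 33.5 [1.0583 0.5522] [1.0448 0.5395]
```

Request:
{"fn": "move_arm", "kwargs": {"commands": [[[0,0,0,0,0,-10.3,0.085],[0,0,0,0,0,-10.3,0.085],[0,0,0,0,0,-10.3,0.085],[0,0,0,0,0,-10.3,0.085],[0,0,0,0,0,-10.3,0.085],[0,0,0,0,0,-10.3,0.085],[0,0,0,0,0,-10,0.085],[0.035,0.0176,0.006,0,0,0,0.085],[0.035,0.0176,0.006,0,0,0,0.085],[0.035,0.0176,0.006,0,0,0,0.085],[0.035,0.0176,0.006,0,0,0,0.085],[0.035,0.0176,0.006,0,0,0,0.085],[0.035,0.0176,0.006,0,0,0,0.085],[0.035,0.0176,0.006,0,0,0,0.085],[0.035,0.0176,0.006,0,0,0,0.085],[0.035,0.0176,0.006,0,0,0,0.085],[0.035,0.0176,0.006,0,0,0,0.085],[0,0,0,0,0,0,0.085]]]}}

```text
t: 2.4
eef_pos: [0.3881, -0.2881, 0.171]
tool_rot: [-0.001, 0.705, 0.709, 0.0]
contact_force: [-0.1, -0.3, -0.1]
gripper_width: 1.0
grasp_force: 0.0
```

```bash
cat >> h.py <<'E'
def whites(im,K,T,z=.062,lo=1000,hi=40000):
    hsv=cv2.cvtColor(im,cv2.COLOR_RGB2HSV); m=(hsv[...,1]<30)&(hsv[...,2]>140)
    m=cv2.morphologyEx(m.astype(np.uint8),cv2.MORPH_OPEN,np.ones((7,7)))
    for c in blobs(m,lo,hi):
        p=pt(c[:,0],K,T,z)[:,:2].astype(np.float32); (x,y),r=cv2.minEnclosingCircle(p); (u,v),_=cv2.minEnclosingCircle(c)
        print("white px %d %d  xy %.4f %.4f r %.4f"%(u,v,x,y,r), np.array(cv2.boundingRect(c)))
def yaw(o):
    x=rq(o["tool_rot"]).as_matrix()[:,0]; return np.degrees(np.arctan2(x[1],x[0]))
E
python3 - <<'E'
from h import *
o=bot.get_obs(); print(o["t"],o["eef_pos"],yaw(o),o["q"])
im,K,T=cam("wrist","w1"); whites(im,K,T)
print(px([[.387,-.292,.062],[.381,-.375,.062]],K,T))
E
```

```text
2.4 [ 0.3881 -0.2881  0.171 ] 90.33338444952315 [ 0.8755  0.2684 -0.4222  2.0403  0.1423  0.8613  0.3795]
white px 324 230  xy 0.3874 -0.2888 r 0.0251 [285 193  80  53]
[[324.0495 235.9724]
 [314.6468 351.7091]]
```

View pics/w1.png

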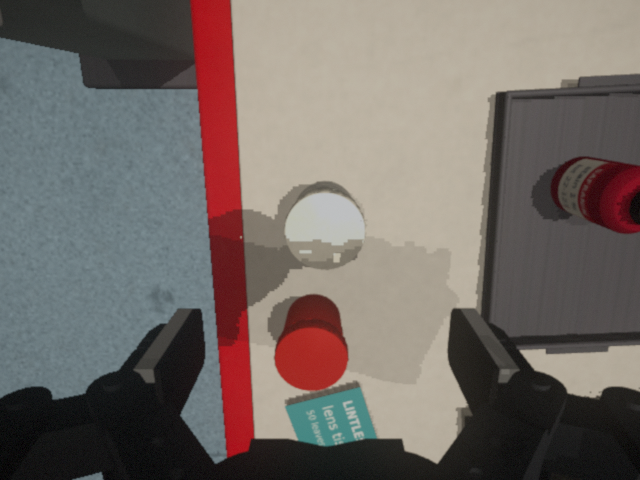

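The wrist view shows the jar lid at (325,229), almost under the tool. The red look-alike at (312,355) is clear of the finger line. I'll descend and grip.

Request:
{"fn": "move_arm", "kwargs": {"commands": [[[0,0,0.02,0,0,0,0.085],[0,0,0.025,0,0,0,0.085],[0,0,0.025,0,0,0,0.085],[0,0,0.025,0,0,0,0.085],[0,0,0.025,0,0,0,0.085],[-0.0007,-0.0007,0.019,0,0,0,0.085],[0,0,0,0,0,0,0.085],[0,0,0,0,0,0,0.045],[0,0,0,0,0,0,0.04],[0,0,0,0,0,0,0.04],[0,0,0,0,0,0,0.04],[0,0,0,0,0,0,0.04]]], "squeeze": 30}}

```text
t: 3.95
eef_pos: [0.3867, -0.2925, 0.0333]
tool_rot: [0.001, 0.707, 0.707, -0.0]
contact_force: [-1.3, 0.0, 6.8]
gripper_width: 0.597
grasp_force: 30.4
```

Request:
{"fn": "move_arm", "kwargs": {"commands": [[[0,0,-0.01,0,0,0,0.04],[0,0,-0.025,0,0,0,0.04],[0,0,-0.035,0,0,0,0.04],[0,0,-0.035,0,0,0,0.04],[0.02,0.006,-0.035,0,0,0,0.04],[0.036,0.012,0,0,0,0,0.04],[0.038,0.013,0,0,0,0,0.04],[0.038,0.013,0,0,0,0,0.04],[0.038,0.013,0,0,0,0,0.04],[0.038,0.013,0,0,0,0,0.04],[0.038,0.013,0,0,0,0,0.04],[0.038,0.013,0,0,0,0,0.04],[0.038,0.013,0,0,0,0,0.04],[0.038,0.013,0,0,0,0,0.04],[0.038,0.013,0,0,0,0,0.04],[0.038,0.013,0,0,0,0,0.04],[0.038,0.013,0,0,0,0,0.04],[0.038,0.012,0,0,0,0,0.04],[0,0,0,0,0,0,0.04],[0,0,0,0,0,0,0.04]]]}}

```text
t: 6.45
eef_pos: [0.5588, 0.2194, 0.1724]
tool_rot: [0.0, 0.707, 0.707, -0.0]
contact_force: [-0.6, -0.6, -0.1]
gripper_width: 0.595
grasp_force: 31.4
```

```bash
python3 - <<'E'
from h import *
o=bot.get_obs(); print(o["t"],o["eef_pos"],yaw(o),o["q"],o["gripper_width"],o["grasp_force"])
im,K,T=cam("wrist","w2"); whites(im,K,T)
E
```

```text
6.45 [0.5588 0.2194 0.1724] 90.00544825950615 [-0.022   0.4856 -0.6054  1.7646  0.3234  0.9929 -0.7524] 0.5947935089270439 31.405819058418274
white px 341 303  xy 0.5699 0.1675 r 0.0418 [283 272 118  53]
white px 610 295  xy 0.7471 0.1726 r 0.0302 [574 258  66  75]
white px 29 120  xy 0.3854 0.2831 r 0.0253 [ 0 78 72 89]
white px 338 12  xy 0.5654 0.3429 r 0.0257 [291   0  95  61]
```

View pics/w2.png

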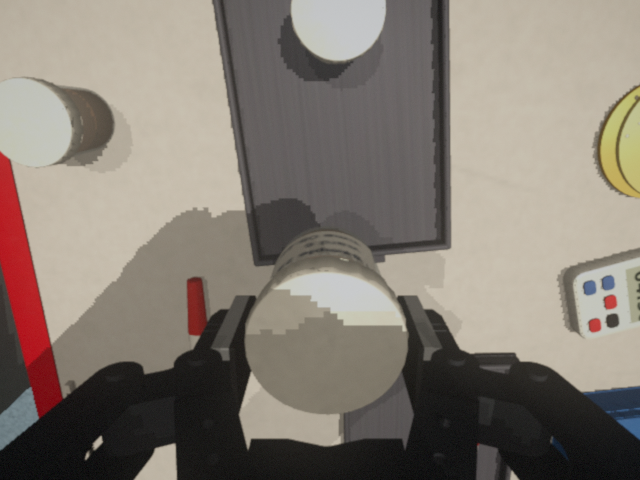

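The held jar is secure. The tray jar lid is at (338,12), stray jar 1 at (40,122), and the jar tray's near corners are at (257,264) and (450,247).

```bash
python3 - <<'E'
from h import *
im,K,T=cam("wrist")
P=pt([(219,4),(257,264),(450,247),(449,4)],K,T,.018)[:,:2]; print(P)
for a,b in((1,0),(2,3),(1,2)):
    d=P[b]-P[a]; print(np.linalg.norm(d),np.degrees(np.arctan2(d[1],d[0])))
E
```

```text
[[0.4917 0.3536]
 [0.507  0.178 ]
 [0.6515 0.1914]
 [0.6367 0.3536]]
0.17628270976706348 94.99735562774254
0.16279000419848372 95.20850865056633
0.14510412914883736 5.331807684640967
```

Request:
{"fn": "move_arm", "kwargs": {"commands": [[[0,0,0,0,0,-5.2,0.04],[0.0283,0.008,0,0,0,0,0.04],[0.0284,0.0077,0,0,0,0,0.04],[0,0,0.025,0,0,0,0.04],[0,0,0.03,0,0,0,0.04],[0,0,0.03,0,0,0,0.04],[0,0,0.025,0,0,0,0.04],[0,0,0.012,0,0,0,0.04],[0,0,0.006,0,0,0,0.04],[0,0,0,0,0,0,0.04],[0,0,0,0,0,0,0.04]]]}}

```text
t: 7.92
eef_pos: [0.5702, 0.2784, 0.0453]
tool_rot: [0.0, 0.674, 0.738, 0.001]
contact_force: [-0.6, -0.1, 0.4]
gripper_width: 0.593
grasp_force: 31.4
```

Lower another 7 mm and watch the force.

Request:
{"fn": "move_arm", "kwargs": {"commands": [[[0,0,0.003,0,0,0,0.04],[0,0,0.002,0,0,0,0.04],[0,0,0.002,0,0,0,0.04],[0,0,0,0,0,0,0.04],[0,0,0,0,0,0,0.04]]]}}

```text
t: 8.55
eef_pos: [0.5697, 0.2781, 0.0374]
tool_rot: [0.0, 0.674, 0.739, 0.0]
contact_force: [-0.5, -0.5, 3.0]
gripper_width: 0.596
grasp_force: 31.5
```

Request:
{"fn": "move_arm", "kwargs": {"commands": [[[0,0,0,0,0,0,0.055],[0,0,0,0,0,0,0.065],[0,0,0,0,0,0,0.075],[0,0,0,0,0,0,0.08],[0,0,-0.02,0,0,0,0.08],[0,0,-0.035,0,0,0,0.08],[0,0,-0.04,0,0,0,0.08],[0,0,-0.035,0,0,0,0.085],[0.0037,-0.0306,0,0,0,0,0.085],[0.0037,-0.0306,0,0,0,0,0.085],[0.0037,-0.0306,0,0,0,0,0.085],[0.0037,-0.0306,0,0,0,0,0.085],[0.0037,-0.0306,0,0,0,0,0.085],[0.0036,-0.0305,0,0,0,0,0.085],[0,0,0,0,0,0,0.085],[0,0,0,0,0,0,0.085],[0,0,0,0,0,0,0.085]]]}}

```text
t: 10.68
eef_pos: [0.3859, 0.2834, 0.1677]
tool_rot: [0.0, 0.675, 0.738, 0.0]
contact_force: [0.7, -0.3, 0.5]
gripper_width: 0.996
grasp_force: 0.0
```

```bash
python3 - <<'E'
from h import *
o=bot.get_obs(); print(o["t"],o["eef_pos"],yaw(o),o["q"])
im,K,T=cam("wrist","w3"); whites(im,K,T,lo=300)
E
```

```text
10.675 [0.3859 0.2834 0.1677] 95.1385253294914 [-0.1468  0.315  -0.7203  2.0394  0.2688  0.8791 -0.9263]
white px 11 360  xy 0.1833 0.1716 r 0.0307 [  0 325  36  71]
white px 616 259  xy 0.5728 0.2802 r 0.0257 [580 223  60  76]
white px 324 229  xy 0.3850 0.2845 r 0.0252 [284 192  81  51]
white px 634 163  xy 0.5648 0.3409 r 0.0254 [600 121  40  85]
```

View pics/w3.png

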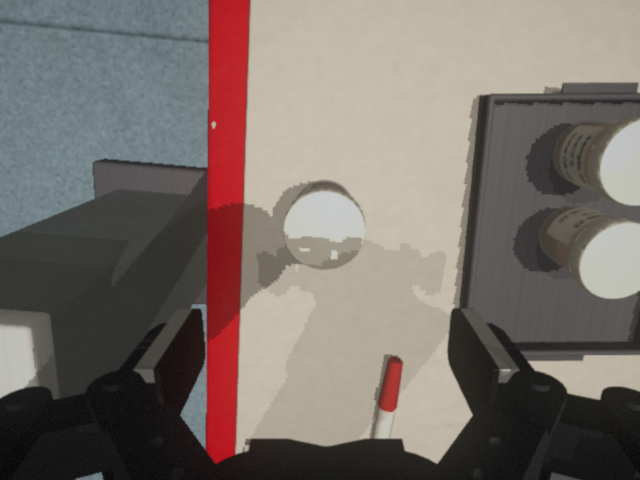

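Both tray jars stand upright in their tray. Stray jar 1's lid is at (324,229), under the tool. I'll descend, grip and lift.

Request:
{"fn": "move_arm", "kwargs": {"commands": [[[0.001,-0.001,0.02,0,0,0,0.085],[0,0,0.025,0,0,0,0.085],[0,0,0.025,0,0,0,0.085],[0,0,0.025,0,0,0,0.085],[0,0,0.025,0,0,0,0.085],[0,0,0.014,0,0,0,0.085],[0,0,0,0,0,0,0.085],[0,0,0,0,0,0,0.045],[0,0,0,0,0,0,0.04],[0,0,0,0,0,0,0.04],[0,0,0,0,0,0,0.04],[0,0,0,0,0,0,0.04]]]}}

```text
t: 12.22
eef_pos: [0.3844, 0.2848, 0.0343]
tool_rot: [0.0, 0.674, 0.738, 0.001]
contact_force: [-1.3, -0.7, 7.4]
gripper_width: 0.599
grasp_force: 30.3
```

Request:
{"fn": "move_arm", "kwargs": {"commands": [[[0,0,-0.01,0,0,0,0.04],[0,0,-0.025,0,0,0,0.04],[0,0,-0.03,0,0,0,0.04],[0,0,-0.03,0,0,0,0.04],[0,0,-0.03,0,0,0,0.04],[-0.0135,0.0307,0,0,0,0,0.04],[-0.0135,0.0307,0,0,0,0,0.04],[-0.0135,0.0307,0,0,0,0,0.04],[-0.0135,0.0307,0,0,0,0,0.04],[-0.0135,0.0307,0,0,0,0,0.04],[-0.0135,0.0308,0,0,0,0,0.04],[0,0,0,0,0,0,0.04],[0,0,0.025,0,0,0,0.04],[0,0,0.03,0,0,0,0.04],[0,0,0.03,0,0,0,0.04],[0,0,0.02,0,0,0,0.04],[0,0,0.01,0,0,0,0.04],[0,0,0.002,0,0,0,0.04],[0,0,0,0,0,0,0.04],[0,0,0,0,0,0,0.04]]]}}

```text
t: 14.72
eef_pos: [0.5752, 0.2206, 0.0422]
tool_rot: [0.0, 0.674, 0.738, 0.001]
contact_force: [0.5, 0.0, -0.9]
gripper_width: 0.599
grasp_force: 31.4
```

Request:
{"fn": "move_arm", "kwargs": {"commands": [[[0,0,0.003,0,0,0,0.04],[0,0,0.0015,0,0,0,0.04],[0,0,0,0,0,0,0.04],[0,0,0,0,0,0,0.055],[0,0,0,0,0,0,0.065],[0,0,0,0,0,0,0.075],[0,0,0,0,0,0,0.08],[0,0,-0.02,0,0,0,0.08],[0,0,-0.035,0,0,0,0.08],[0,0,-0.04,0,0,0,0.08],[0,0,-0.035,0,0,0,0.08],[-0.0233,-0.0268,0,0,0,0,0.06],[-0.0233,-0.0268,0,0,0,0,0.05],[-0.0233,-0.0268,0,0,0,0,0.05],[-0.0233,-0.0268,0,0,0,0,0.05],[-0.0233,-0.0268,0,0,0,0,0.05],[0,0,0,0,0,0,0.05],[0,0,0,0,0,0,0.05],[0,0,0,0,0,0,0.05]]]}}

```text
t: 17.1
eef_pos: [0.4526, 0.0932, 0.1674]
tool_rot: [0.0, 0.674, 0.739, 0.001]
contact_force: [-0.1, -0.4, -0.2]
gripper_width: 0.588
grasp_force: 0.0
```

```bash
python3 - <<'E'
from h import *
o=bot.get_obs(); print(o["t"],o["eef_pos"],yaw(o),o["q"],o["gripper_width"])
im,K,T=cam("wrist","w4"); whites(im,K,T,lo=300)
E
```

```text
17.1 [0.4526 0.0932 0.1674] 95.26618178816496 [ 0.2599  0.2781 -0.6839  2.077   0.2307  0.8587 -0.465 ] 0.5878022978945295
white px 328 205  xy 0.4528 0.1098 r 0.0143 [321 183  15  45]
white px 583 31  xy 0.5775 0.2199 r 0.0255 [532   0  97  77]
```

View pics/w4.png

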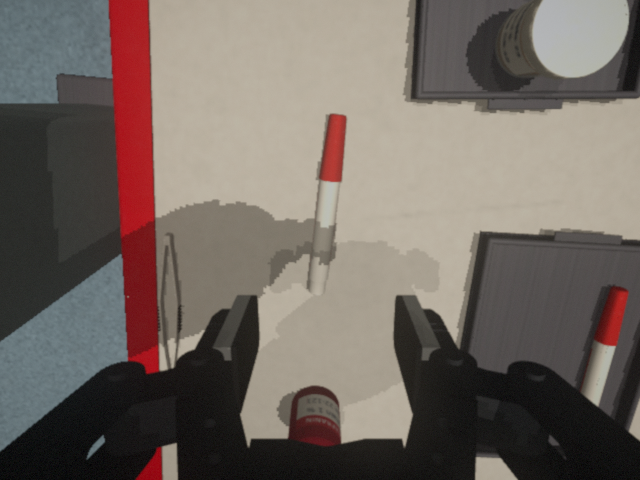

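The stray marker runs from (338,115) to (316,294), and the second jar stands in its tray. A corner of the marker tray is at (478,233).

```bash
python3 - <<'E'
from h import *
im,K,T=cam("wrist")
P=pt([(338,115),(316,294)],K,T,.010)[:,:2]; d=P[0]-P[1]; print(P,P.mean(0),np.linalg.norm(d),np.degrees(np.arctan2(d[1],d[0])))
Q=pt([(478,233),(458,360),(640,245)],K,T,.018)[:,:2];print(Q,np.degrees(np.arctan2(*(Q[0]-Q[1])[::-1])),np.degrees(np.arctan2(*(Q[2]-Q[0])[::-1])))
im,K,T=cam("top"); hsv=cv2.cvtColor(im,cv2.COLOR_RGB2HSV)
m=((hsv[...,2]<110)&(hsv[...,1]<90)).astype(np.uint8)
c=max(blobs(m[130:240,250:400],2000,9000),key=cv2.contourArea)+np.array([250,130]); cv2.imwrite("pics/t2.png",cv2.resize(im[100:340,100:540,::-1],(800,436)))
b=pt(c[:,0],K,T,.018)[:,:2]
print(b.min(0),b.max(0),px(np.c_[P,[.01,.01]],K,T))
E
```

```text
[[0.4547 0.1613]
 [0.4512 0.0262]] [0.4529 0.0937] 0.13520577885085044 88.51004958733843
[[ 0.5638  0.089 ]
 [ 0.569  -0.0172]
 [ 0.6838  0.0908]] 92.79623874041214 0.8871998221584878
[ 0.5696 -0.1158] [0.7248 0.0933] [[245.5209 269.5154]
 [306.6246 272.0702]]
```

View pics/t2.png

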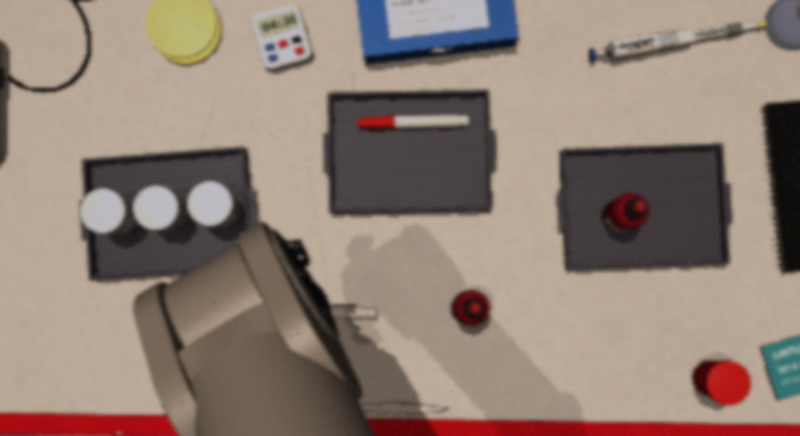

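All three jars stand in a row in the jar tray. Next I'll align to the marker and grip it.

Request:
{"fn": "move_arm", "kwargs": {"commands": [[[0,0,0,0,0,6.8,0.05],[0.0005,0.0003,0.025,0,0,0,0.05],[0,0,0.035,0,0,0,0.05],[0,0,0.035,0,0,0,0.05],[0,0,0.035,0,0,0,0.05],[0,0,0.02,0,0,0,0.05],[0,0,0.009,0,0,0,0.05],[0,0,0,0,0,0,0.05],[0,0,0,0,0,0,0.03],[0,0,0,0,0,0,0.01],[0,0,0,0,0,0,0.005],[0,0,0,0,0,0,0.005],[0,0,0,0,0,0,0.005]]], "squeeze": 25}}

```text
t: 18.88
eef_pos: [0.4529, 0.0928, 0.0086]
tool_rot: [0.001, 0.717, 0.697, 0.001]
contact_force: [-0.4, -1.1, 7.4]
gripper_width: 0.159
grasp_force: 23.1
```

Request:
{"fn": "move_arm", "kwargs": {"commands": [[[0,0,-0.01,0,0,0,0.005],[0,0,-0.02,0,0,0,0.005],[0,0,-0.03,0,0,0,0.005],[0,0,-0.03,0,0,0,0.005],[-0.0166,0.0286,0,0,0,0,0.005],[-0.0166,0.0286,0,0,0,0,0.005],[-0.0166,0.0286,0,0,0,0,0.005],[-0.0166,0.0286,0,0,0,0,0.005],[-0.0166,0.0286,0,0,0,0,0.005],[-0.0164,0.0287,0,0,0,0,0.005],[0,0,0,0,0,-2.8,0.005],[0,0,0.02,0,0,0,0.005],[0,0,0.03,0,0,0,0.005],[0,0,0.02,0,0,0,0.005],[0,0,0.008,0,0,0,0.005],[0,0,0,0,0,0,0.005],[0,0,0,0,0,0,0.005]]]}}

```text
t: 21.0
eef_pos: [0.6217, -0.0113, 0.0207]
tool_rot: [0.001, 0.7, 0.715, 0.001]
contact_force: [0.6, -0.1, 0.2]
gripper_width: 0.156
grasp_force: 22.1
```

```bash
python3 - <<'E'
from h import *
o=bot.get_obs(); print(o["t"],o["eef_pos"],yaw(o),o["q"],o["gripper_width"],o["grasp_force"])
im,K,T=cam("wrist","w5")
E
```

```text
21.0 [ 0.6217 -0.0113  0.0207] 91.20849619612588 [ 0.2805  0.7013 -0.4974  1.8024  0.466   0.7551 -0.4422] 0.15595823011788348 22.120017183942764
```

View pics/w5.png

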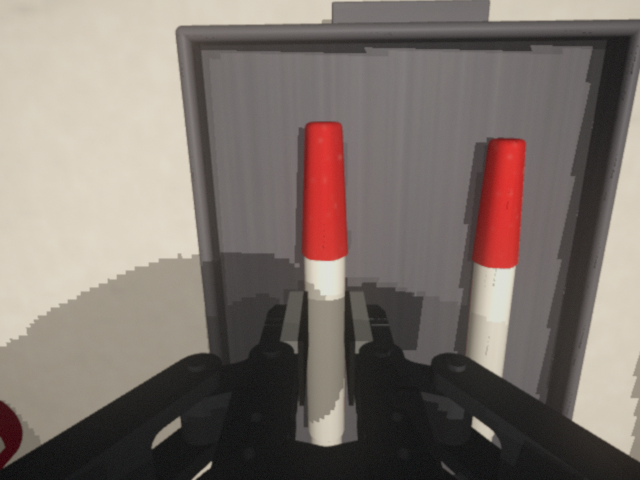

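The marker hangs parallel to the tray walls and clear of the other marker. I'll lower it, release, and go to the bottle.

Request:
{"fn": "move_arm", "kwargs": {"commands": [[[0,0,0.004,0,0,0,0.005],[0,0,0.003,0,0,0,0.005],[0,0,0.001,0,0,0,0.005],[0,0,0,0,0,0,0.005],[0,0,0,0,0,0,0.02],[0,0,0,0,0,0,0.03],[0,0,0,0,0,0,0.035],[0,0,0,0,0,0,0.035],[0,0,-0.02,0,0,0,0.035],[0,0,-0.05,0,0,0,0.04],[0,0,-0.06,0,0,0,0.08],[0,0,-0.06,0,0,0,0.085],[-0.0148,-0.0337,0,0,0,0,0.085],[-0.0148,-0.0337,0,0,0,0,0.085],[-0.0148,-0.0337,0,0,0,0,0.085],[-0.0149,-0.0336,0,0,0,0,0.085],[-0.0149,-0.0336,0,0,0,0,0.085],[0,0,0,0,0,0,0.085],[0,0,0,0,0,0,0.085],[0,0,0,0,0,0,0.085]]]}}

```text
t: 23.55
eef_pos: [0.4554, -0.0885, 0.2024]
tool_rot: [0.0, 0.699, 0.715, 0.001]
contact_force: [-0.2, 0.0, -0.2]
gripper_width: 0.996
grasp_force: 0.0
```

```bash
python3 - <<'E'
from h import *
o=bot.get_obs(); print(o["t"],o["eef_pos"],yaw(o),o["q"],o["gripper_width"])
im,K,T=cam("wrist","w6")
E
```

```text
23.55 [ 0.4554 -0.0885  0.2024] 91.27945171773385 [ 0.6355  0.2216 -0.6482  2.0395  0.1659  0.9297 -0.0782] 0.996081637235966
```

View pics/w6.png

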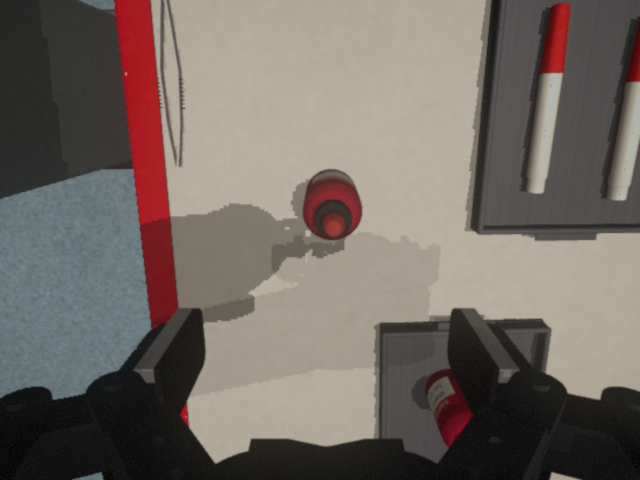

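The stray marker is flat in its tray, and the stray bottle's bulb tip is at (334,226).

```bash
python3 - <<'E'
from h import *
im,K,T=cam("wrist")
print(pt((334,227),K,T,.097),pt((332.5,212),K,T,.06))
a=[(381,322),(550,322)]; print(pt(a,K,T,.018))
im,K,T=cam("top");hsv=cv2.cvtColor(im,cv2.COLOR_RGB2HSV)
# tray bottle bulb & tray edges in top view
s=hsv[180:260,400:510]; m=((s[...,2]<110)&(s[...,1]<90)).astype(np.uint8); c=max(blobs(m,1000,9000),key=cv2.contourArea)+np.array([400,180])
b=cv2.boxPoints(cv2.minAreaRect(c)); print(pt(b,K,T,.018)[:,:2],pt(b,K,T,.018)[:,:2].mean(0))
red=((s[...,0]<10)|(s[...,0]>165))&(s[...,1]>110)
for c in blobs(red,20,900): print(cv2.boundingRect(c+np.array([400,180])))
cv2.imwrite("pics/t3.png",cv2.resize(im[170:270,395:515,::-1],None,fx=5,fy=5,interpolation=cv2.INTER_CUBIC))
E
```

```text
[[ 0.4602 -0.0855  0.097 ]] [[ 0.4599 -0.0854  0.06  ]]
[[ 0.5058 -0.1934  0.018 ]
 [ 0.6526 -0.1902  0.018 ]]
[[ 0.6586 -0.1778]
 [ 0.6624 -0.4049]
 [ 0.4868 -0.4039]
 [ 0.4832 -0.1789]] [ 0.5728 -0.2914]
(431, 206, 26, 21)
```

View pics/t3.png

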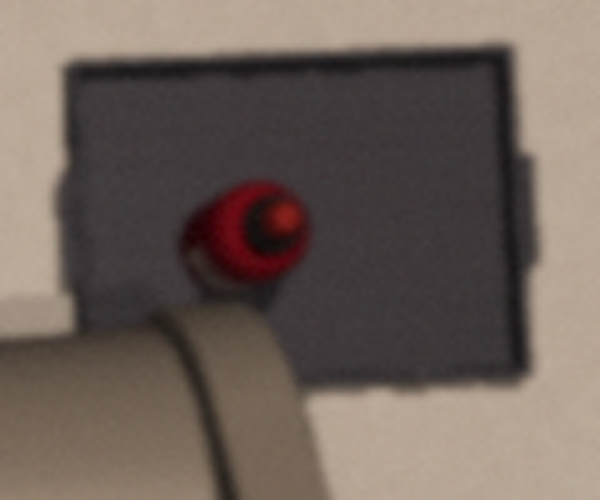

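The tray bottle's bulb tip is at crop (287,215), and the tray corners are at crop (70,65), (512,48) and (525,378).

```bash
python3 - <<'E'
from h import *
im,K,T=cam("top")
f=lambda a:[(395+u/5,170+v/5) for u,v in a]
print(pt(f([(287,215)]),K,T,.097)[:,:2])
P=pt(f([(70,65),(512,48),(525,378)]),K,T,.018)[:,:2]; print(P,(P[0]+P[2])/2,[np.linalg.norm(P[1]-P[i]) for i in(0,2)])
for i,j in((1,0),(2,1)): print(np.degrees(np.arctan2(*(P[j]-P[i])[::-1])))
E
```

```text
[[ 0.5769 -0.2704]]
[[ 0.6522 -0.1978]
 [ 0.6632 -0.3946]
 [ 0.5163 -0.3996]] [ 0.5842 -0.2987] [np.float64(0.1971047490009599), np.float64(0.14697245008187373)]
93.18823761295629
1.9481566637207577
```

Request:
{"fn": "move_arm", "kwargs": {"commands": [[[0.0029,0.0047,0.01,0,0,0,0.085],[0,0,0.03,0,0,0,0.085],[0,0,0.035,0,0,0,0.085],[0,0,0.035,0,0,0,0.085],[0,0,0.03,0,0,0,0.085],[0,0,0.02,0,0,0,0.085],[0,0,0.009,0,0,0,0.085],[0,0,0,0,0,0,0.085],[0,0,0,0,0,0,0.06],[0,0,0,0,0,0,0.04],[0,0,0,0,0,0,0.03],[0,0,0,0,0,0,0.03],[0,0,0,0,0,0,0.03],[0,0,0,0,0,0,0.03]]], "squeeze": 30}}

```text
t: 25.5
eef_pos: [0.4594, -0.0864, 0.0336]
tool_rot: [0.001, 0.7, 0.714, 0.0]
contact_force: [-0.8, -0.3, 5.1]
gripper_width: 0.478
grasp_force: 29.7
```

Request:
{"fn": "move_arm", "kwargs": {"commands": [[[0,0,-0.01,0,0,0,0.03],[0,0,-0.02,0,0,0,0.03],[0,0,-0.03,0,0,0,0.03],[0,0,-0.03,0,0,0,0.03],[0,0,-0.03,0,0,0,0.03],[0,0,-0.03,0,0,0,0.03],[-0.0286,0.0133,0,0,0,0,0.03],[-0.0286,0.0133,0,0,0,0,0.03],[-0.0286,0.0133,0,0,0,0,0.03],[-0.0286,0.0134,0,0,0,0,0.03],[-0.0286,0.0134,0,0,0,0,0.03],[-0.0286,0.0134,0,0,0,0,0.03],[-0.0286,0.0134,0,0,0,0,0.03],[-0.0286,0.0134,0,0,0,0,0.03],[-0.0284,0.0134,0,0,0,0,0.03],[0,0,0,0,0,-1.4,0.03],[0,0,0,0,0,0,0.03],[0,0,0,0,0,0,0.03]]]}}

```text
t: 27.75
eef_pos: [0.5844, -0.3396, 0.1831]
tool_rot: [-0.0, 0.69, 0.723, 0.0]
contact_force: [0.4, 0.8, -1.2]
gripper_width: 0.476
grasp_force: 30.8
```

```bash
python3 - <<'E'
from h import *
o=bot.get_obs(); print(o["t"],o["eef_pos"],yaw(o),o["q"],o["gripper_width"],o["grasp_force"])
im,K,T=cam("wrist","w7")
E
```

```text
27.75 [ 0.5844 -0.3396  0.1831] 92.68000208001258 [ 0.7883  0.575  -0.5158  1.57    0.3087  1.079   0.2414] 0.47625854857788713 30.763872186653316
```

View pics/w7.png

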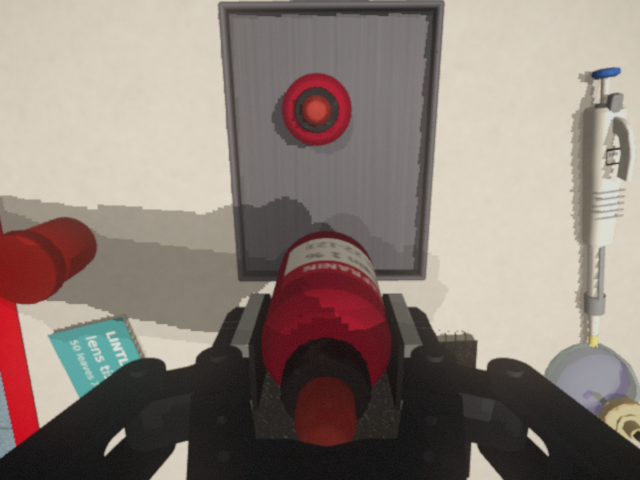

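The bottle is held upright. The tray bottle's bulb is at (317,108), and the tray corners are at (221,5), (443,3), (427,278) and (238,280).

```bash
python3 - <<'E'
from h import *
im,K,T=cam("wrist")
P=pt([(221,5),(443,3),(427,278),(238,280)],K,T,.018)[:,:2];print(P,P.mean(0),[np.linalg.norm(P[i]-P[i-1]) for i in range(4)],pt((317,108),K,T,.097))
E
```

```text
[[ 0.5096 -0.2064]
 [ 0.6546 -0.1983]
 [ 0.6672 -0.3925]
 [ 0.5179 -0.4012]] [ 0.5873 -0.2996] [np.float64(0.19498875971750473), np.float64(0.1452093449491979), np.float64(0.19458666520556916), np.float64(0.1494974064609109)] [[ 0.5765 -0.2671  0.097 ]]
```

Request:
{"fn": "move_arm", "kwargs": {"commands": [[[-0.002,0.003,0.02,0,0,0,0.03],[0,0,0.03,0,0,0,0.03],[0,0,0.03,0,0,0,0.03],[0,0,0.03,0,0,0,0.03],[0,0,0.02,0,0,0,0.03],[0,0,0.008,0,0,0,0.03],[0,0,0.003,0,0,0,0.03],[0,0,0,0,0,0,0.03],[0,0,0,0,0,0,0.03]]]}}

```text
t: 28.98
eef_pos: [0.5883, -0.343, 0.0428]
tool_rot: [0.001, 0.691, 0.723, 0.0]
contact_force: [1.5, -0.2, -1.7]
gripper_width: 0.473
grasp_force: 30.8
```

Request:
{"fn": "move_arm", "kwargs": {"commands": [[[0,0,0.003,0,0,0,0.03],[0,0,0.0015,0,0,0,0.03],[0,0,0.001,0,0,0,0.03],[0,0,0,0,0,0,0.03],[0,0,0,0,0,0,0.03]]]}}

```text
t: 29.6
eef_pos: [0.5878, -0.3429, 0.0376]
tool_rot: [0.0, 0.691, 0.723, -0.0]
contact_force: [-2.4, 1.4, 9.0]
gripper_width: 0.477
grasp_force: 31.7
```

Request:
{"fn": "move_arm", "kwargs": {"commands": [[[0,0,0,0,0,0,0.045],[0,0,0,0,0,0,0.055],[0,0,0,0,0,0,0.065],[0,0,0,0,0,0,0.075],[0,0,0,0,0,0,0.075],[0,0,-0.02,0,0,0,0.075],[0,0,-0.035,0,0,0,0.075],[0,0,-0.05,0,0,0,0.075],[0,0,-0.05,0,0,0,0.075],[0,0,-0.04,0,0,0,0.075],[-0.025,-0.03,0,0,0,0,0.075],[-0.025,-0.035,0,0,0,0,0.075],[-0.025,-0.035,0,0,0,0,0.075],[-0.025,-0.035,0,0,0,0,0.075],[-0.025,-0.035,0,0,0,0,0.075],[-0.025,-0.035,0,0,0,0,0.075],[0,0,0,0,0,0,0.075],[0,0,0,0,0,0,0.075]]]}}

```text
t: 31.85
eef_pos: [0.3905, -0.5014, 0.2325]
tool_rot: [0.001, 0.691, 0.723, 0.0]
contact_force: [0.1, 0.4, 0.2]
gripper_width: 0.878
grasp_force: 0.0
```

```bash
python3 - <<'E'
from h import *
o=bot.get_obs(); print(o["t"],o["eef_pos"])
a=cam("top")[0][110:340,100:560]; b=cam("scene")[0][130:420,180:480]
A=cv2.resize(a,(460,230)); B=cv2.resize(b,(460,370)) if 0 else cv2.resize(b,(383,370))
B=cv2.copyMakeBorder(B,0,0,0,77,cv2.BORDER_CONSTANT); cv2.imwrite("pics/end.png",np.vstack([A,B])[:,:,::-1])
E
```

```text
31.85 [ 0.3905 -0.5014  0.2325]
```

View pics/end.png

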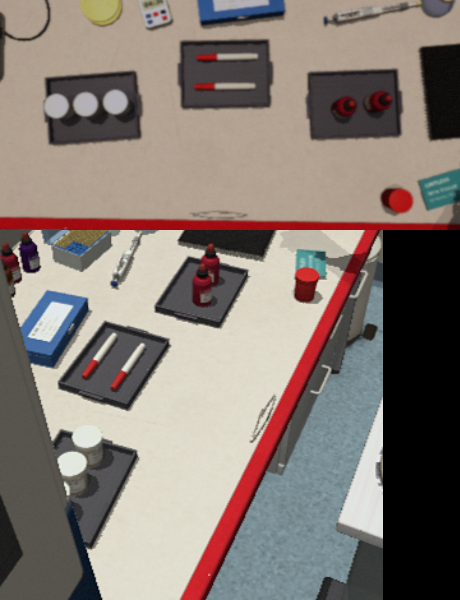

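Both views show three jars, two bottles and two markers in their own trays, upright or flat, and the red look-alike untouched.

```bash
python3 -c "
from station import bot
print(bot.hand_in())"
```

```text
the job is handed in; nothing more can be done
None
```

The two stray jars, the stray bottle and the stray marker are each in the tray of their kind, and I handed the job in at about 32 s of the 115 s; the last pictures show all seven things upright or flat and the red look-alike untouched, but the hand-in returned no verdict.

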